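Put the right tray at the foot of the tiered tray stand

TASK

The bolt tray and the nut tray have been put back in each other's place. Swap them, parking one of them on a free spot such as the rubber mat meanwhile, so that the nut tray sits fully down on the stand with all four posts through its corner holes and the bolt tray lies flat, centred and square on the wooden board; then stack the washer tray on top of the nut tray, over the same four posts. Keep the trays level while you carry them so that nothing spills, and leave the pliers, the screwdriver and the spanner where they are.

Things in the scene. Friction and masses are not known exactly. Their poses are not given: they have to be found in the camera images.
- bolt_tray: Bolt tray, loose, 250 g: wooden, 110 x 92 mm, end boards 48 mm high, no cross dividers, four steel bolts fixed in it. Dark grip rail along its x, end board to end board, 10 mm thick in y, z 28 to 44 mm: grip across y at z = 36. All else inside stays below z = 20. Origin: centre of underside, x along the 110 mm side, z up; half a turn about z is the same. Starts on the stand.
- nut_tray: Nut tray, loose, 250 g: same size, end boards, grip rail, origin and axes as the bolt tray, but with two thin cross dividers (six cells) and many small dark nuts fixed on its floor. Starts on the wooden board. All three trays have a 16 mm hole through the 6 mm floor near each corner, centres at x = +-37, y = +-33 mm.
- washer_tray: Washer tray, loose, 180 g: shallow wooden tray, 110 x 92 mm, ends only 18 mm high, four flat washers fixed on its floor, corner holes as the others. Dark upright grip in the middle, 44 mm along x, 10 mm thick in y, up to z = 44 mm: grip across y at z = 34. Origin: centre of underside, x along the 110 mm side; half a turn is the same. Starts by itself on the bench.
- stand: Tray stand, fixed: dark base 116 x 96 x 10 mm, four 8 mm steel posts at x = +-37, y = +-33 mm, pointed, tips at z = 82. Origin: centre of the base's underside, x along 116 mm, z up. First tray's underside rests at z = 10 mm, a second on its end boards at z = 58. About 4 mm play round each post; tray x along stand x, either way round.
- board: Wooden board, fixed: plain light wood, 130 x 104 mm, 12 mm thick, a small screw head in each corner. Origin: centre of its underside, x along the 130 mm side, z up; a tray lies on it with its underside at z = 12 mm, the tray's x along the board's x, either way round.
- mat: Black rubber mat, fixed, 120 x 100 x 3 mm, empty: a free spot to park a tray, x along the 120 mm side. Origin: centre of its underside; nothing need end here. A steel rip fence, about 95 mm high, may stand between any two of the places: carry trays with their undersides 120 mm or more above the bench.
- pliers_b: Bystander: pliers with green handles, 52 x 158 x 12 mm, lying on the bench at the left. Origin at the middle of the underside. Leave alone.
- driver: Bystander: screwdriver with blue handle, 27 x 186 x 27 mm, lying between the fence and the flat grey tin. Origin at the middle of the underside. Leave alone.
- spanner: Bystander: steel combination spanner, 25 x 174 x 8 mm, lying on the right beyond the flat grey tin. Origin at the middle of the underside. Leave alone.

How it is judged:
By the outcome, as a careful person would: the job done as asked, in the order asked, and still so for the second after the job is handed in, with the robot touching nothing.
It also fails if it takes over 128 s, if anything falls off the work surface, if the arm or the gripper's body presses on something with over 40 N, if the wrist force passes 120 N, or if a joint passes its speed limit or range.

ROBOT

A 6-joint arm with a two-finger parallel gripper is mounted at the origin on a cart in front of the work surface, level with it; the furniture and walls round the work are solid. World frame = base frame: x ahead of the robot, y to its left, z up, the work surface at z = 0. Lengths are in m, angles in rad, forces in N, time in s.
With the tool pointing down it reaches from about 0.425 to 0.95 m from the base axis. Payload 3.5 kg.
Tool frame: the origin (TCP) lies on the mounting face of the last link; the fingertips stand ctrl.tcp_to_tips ahead of it and the grasp point (between the pads) lies 155 mm ahead of it (ctrl.tcp_to_tips is the distance from the TCP to the fingertips, in m); z points along the fingers, y is the line along which they close (so a half turn about z gives the same grasp; the last joint's range is limited). The gripper opens to 85 mm and grips with 20 to 120 N. Pads are 22 mm wide; open, the fingers measure 114 mm over their backs; the gripper's body (76 mm by 85 mm) begins 54 mm behind the grasp point. The pads swing forward as they close: fully open they stand 13 mm farther back than shut.
Start: joints at [-1.316, 0.286, 1.577, -0, 1.279, -0.15], TCP at [0.266, -0.62, 0.405] pointing down, gripper open.
Joint ranges: [-2.77, 2.77], [-0.9, 2.22], [0.21, 2.48], [-1.53, 4.67], [0.24, 2.81], [-2.84, 2.84]. Speed limits (rad/s): [2.79, 2.79, 3.14, 3.14, 3.14, 3.14].

INTERFACE

Orientations are given as a unit quaternion [w, x, y, z].
In Python, from cell import ctrl, vision, hand_in gives the robot as it stands.
- The arm moves only by the shell command python3 -m pendant 'ROWS' [FORCE]. ROWS is JSON, one flat list of numbers, 7 for each row, row after row: the shift along the tool's x, y, z each as a share of 0.04 m, from -1 to 1, then the turn, a rotation vector about the tool's x, y, z each as a share of 0.12 rad, from -1 to 1, then the opening, from -1 (shut) to 1 (fully open). In form: [dx, dy, dz, wx, wy, wz, claw, dx, dy, dz, wx, wy, wz, claw, ...]. A call has exactly 8 rows; each row shifts and turns the commanded pose from where the row before left it, along the tool's axes as they then stand; what a row does not reach is not made up. A row lasts 1/10 s, in which the tool goes at most 50 mm and 8.59 degrees, less where a joint would pass 70% of its speed; a pose out of reach is approached as far as the arm can. A call with a number of a shift or a turn outside -1 to 1 is refused whole. A call with a gripper value outside its range is refused whole. The fingers move at their own pace and stop on an object; FORCE is the grip in N (left out, the last holds). Time passes only in rows, so rows that do not move let the fingers close, or fill a call up. It gives the time, the measured TCP pose, the force, the opening and the grip force at its end, in the units of the state.
- ctrl.get_state(): the state, without advancing time (a new reading comes with each control period).
- vision.read_camera(name): name is "side" or "top" or "wrist"; returns the picture (480x640x3 uint8, red, green, blue); there is no depth.
- vision.camera_info(name): a dict with "fov_y" (degrees; the focal length in pixels is half the picture's height over the tangent of half this angle, whatever the lens; pixels are square), "cx", "cy" (the principal point, pixels), "R" (3x3) and "t" (3): a world point X has camera coordinates R X + t. Camera axes: x right, y down, z forward; pixel columns grow to the right and rows downward; lengths in m; the calibration is good to about 2 mm. A picture is of the moment at which its call begins: read the wrist's pose just before it. camera_info takes no time and is no camera call; for the wrist camera it gives the pose at the moment of the call.
- hand_in(): hands the job in; it is judged then, once.
The state is a dict: "clock": time; "joint_positions": joint angles; "dq": joint speeds; "effort": joint torques, N m; "tcp_pos": TCP position; "eef_rot": TCP orientation; "contact_force": force on the tool from outside, world axes, zero at the start; "torque": the same for the moment, N m; "grip_width": finger opening in m; "finger_force": force on a finger pad.
Only numpy, scipy, OpenCV 4.12 (cv2) and the standard library are available. Lean on these libraries where they do the work, as an engineer would, in place of code of your own. Each camera call takes 0.05 s, during which the arm holds its last target. There are 200 camera calls.

## Working session

There is one attempt and no reset: what is moved stays moved. The work goes in short steps, Python scripts to look and compute and a shell command to move; the robot and the scene stay as the last step left them, time stands still between calls to the robot, and variables do not carry over. Pictures are saved under pics/ and viewed, at most 18 in all, crops included, and the job is handed in when it is done.

```bash
ls; mkdir -p pics
python3 - <<'E'
from cell import ctrl, vision
import cv2,numpy as np
np.set_printoptions(precision=4,suppress=True)
print(ctrl.get_state(), ctrl.tcp_to_tips)
for n in ("top","side","wrist"):
    print(n,vision.camera_info(n))
    im=vision.read_camera(n); cv2.imwrite(f"pics/{n}0.png",im[:,:,::-1]);
E
```

```text
pics
{'clock': 0.0, 'joint_positions': array([-1.316 ,  0.2872,  1.5782,  0.    ,  1.2786, -0.15  ]), 'dq': array([-0.0003,  0.0011,  0.0002,  0.001 , -0.0007, -0.0008]), 'effort': array([  0.0004, -40.5973, -29.2627,  -0.0001,   0.0059,  -0.    ]), 'tcp_pos': array([ 0.2658, -0.6202,  0.4033]), 'eef_rot': array([-0.0012,  0.9796,  0.201 , -0.0001]), 'contact_force': array([-1.2521,  0.3454, -0.8134]), 'torque': array([ 0.0008, -0.0278, -0.0143]), 'finger_force': 0.0, 'grip_width': 0.08521657964044625} 0.1734
top {'fov_y': 50.549854703722, 'cx': 314.6064943737393, 'cy': 236.36208169762858, 'R': array([[-0.0284, -0.9994,  0.0201],
       [-0.997 ,  0.0268, -0.0728],
       [ 0.0723, -0.0221, -0.9971]]), 't': array([-0.1149,  0.5531,  1.2125])}
side {'fov_y': 46.430913020867244, 'cx': 306.755598376507, 'cy': 241.59710930610095, 'R': array([[ 0.9494, -0.3138, -0.0107],
       [-0.2113, -0.6133, -0.7611],
       [ 0.2323,  0.7249, -0.6486]]), 't': array([-0.5515,  0.0516,  1.3774])}
wrist {'fov_y': 63.790894888665015, 'cx': 321.9583528747581, 'cy': 242.59858238820874, 'R': array([[ 0.3937, -0.9192, -0.0026],
       [-0.8804, -0.3778,  0.2866],
       [-0.2645, -0.1106, -0.958 ]]), 't': array([-0.6742, -0.0373,  0.3808])}
```

View pics/top0.png

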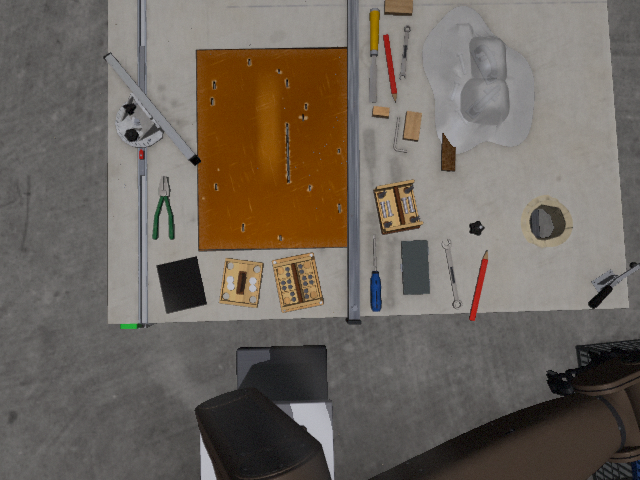

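View pics/side0.png

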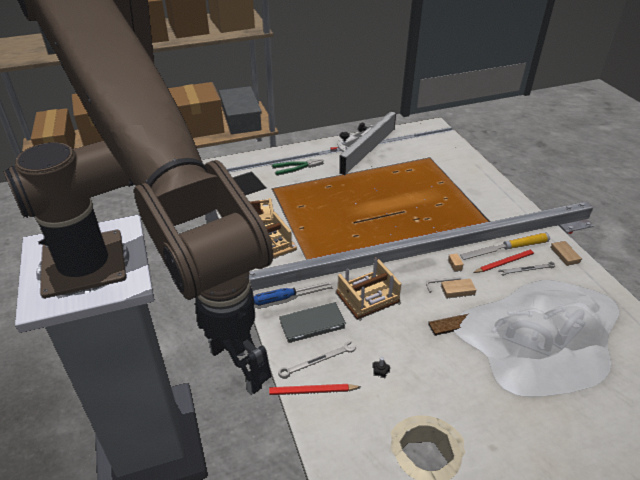

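The top picture shows the mat at (181,285), the washer tray at (241,283), the nut tray on the board at (298,281), the bolt tray on the stand at (398,207) and the fence at column 353. The side picture confirms the posted tray at (368,290). I'll set up helpers and crop closer.

```bash
cat > h.py <<'E'
from cell import ctrl, vision
import cv2, numpy as np, sys
from scipy.spatial.transform import Rotation as Ro
np.set_printoptions(precision=4,suppress=True)
def f(i): return 240/np.tan(np.radians(i["fov_y"]/2))
def ray(i,u,v,z):
    R=np.array(i["R"]);t=np.array(i["t"]);c=-R.T@t
    d=R.T@np.array([(u-i["cx"])/f(i),(v-i["cy"])/f(i),1]); return c+d*(z-c[2])/d[2]
def proj(i,X):
    p=np.array(i["R"])@np.array(X).T+np.array(i["t"])[:,None]; return (p[:2]/p[2]*f(i)+[[i["cx"]],[i["cy"]]]).T
def pose():
    s=ctrl.get_state(); q=s["eef_rot"]; return s["tcp_pos"],Ro.from_quat([q[1],q[2],q[3],q[0]])
def goal(x,y,z,yaw):
    """tool down, grasp point at x,y,z; closing line (tool y) perpendicular to tray x dir 'yaw'. prints tool-frame shift in shares & turn"""
    p,R=pose(); best=None
    for k in (0,np.pi):
        G=Ro.from_euler('z',yaw+k)*Ro.from_quat([1,0,0,0])
        w=(R.inv()*G).as_rotvec()
        if best is None or np.linalg.norm(w)<np.linalg.norm(best[0]): best=(w,G)
    w,G=best
    d=np.array([x,y,z+0.155])-p
    print("tcp",p,"world d",d,"turn shares",w/0.12,"shift shares in GOAL frame",G.inv().apply(d)/0.04,"in present frame",R.inv().apply(d)/0.04)
E
python3 - <<'E'
from h import *
i=vision.camera_info("top")
for n,u,v,z in (("mat",181,285,.003),("washer",241,283,.0),("nut",298,281,.04),("bolt",398,207,.04),("fence",353,250,.095),("fenceEnd",353,320,.095),("edge",250,322,0)): print(n,ray(i,u,v,z))
im=cv2.imread("pics/top0.png")
cv2.imwrite("pics/c1.png",cv2.resize(im[245:325,150:340],None,fx=4.2,fy=4.2,interpolation=cv2.INTER_CUBIC))
cv2.imwrite("pics/c2.png",cv2.resize(im[170:245,360:440],None,fx=6,fy=6,interpolation=cv2.INTER_CUBIC))
E
```

```text
mat [0.4412 0.1979 0.003 ]
washer [0.4418 0.0526 0.    ]
nut [ 0.4432 -0.0873  0.04  ]
bolt [ 0.6138 -0.3326  0.04  ]
fence [ 0.5108 -0.2152  0.095 ]
fenceEnd [ 0.3527 -0.2099  0.095 ]
edge [0.3466 0.0324 0.    ]
```

View pics/c1.png

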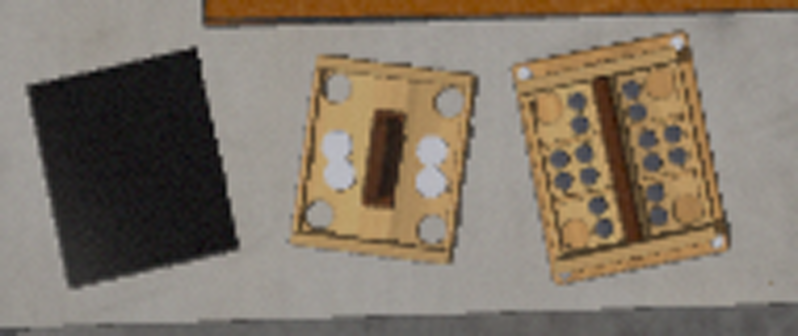

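View pics/c2.png

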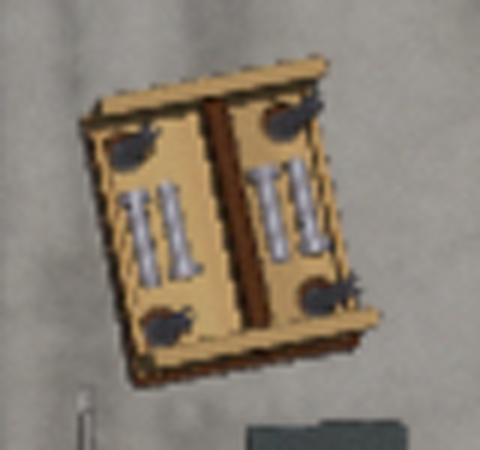

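The crops give rail ends, tray corners and mat/board corners. I'll turn these into poses and check the lengths.

Run:
```python
from h import *
i=vision.camera_info("top")
def c1(p,z): return ray(i,150+(p[0]+.5)/4.2-.5,245+(p[1]+.5)/4.2-.5,z)
def c2(p,z): return ray(i,360+(p[0]+.5)/6-.5,170+(p[1]+.5)/6-.5,z)
def rail(n,g,a,b,z):
    a=g(a,z);b=g(b,z);d=a-b; print(n,"mid",(a+b)/2,"len",np.linalg.norm(d),"yaw",np.arctan2(d[1],d[0]))
rail("nut",c1,(602,78),(632,240),.056)
rail("wash",c1,(390,110),(376,205),.044)
rail("bolt",c2,(212,97),(258,325),.054)
def quad(n,g,P,z):
    Q=np.array([g(p,z) for p in P]); d=Q[0]+Q[1]-Q[2]-Q[3]
    print(n,Q.mean(0),"yaw",np.arctan2(d[1],d[0]),"sides",[np.linalg.norm(Q[k]-Q[(k+1)%4]).round(4) for k in range(4)])
quad("board",c1,[(515,68),(686,34),(730,248),(557,282)],.012)
quad("wash",c1,[(319,56),(475,74),(450,262),(290,242)],.018)
quad("mat",c1,[(28,86),(197,48),(238,248),(72,288)],.003)
goal(.614,-.333,.25,.2)
```

```text
nut mid [ 0.4402 -0.084   0.056 ] len 0.0915612510671692 yaw 0.15784515743772104
wash mid [0.4446 0.0475 0.044 ] len 0.053674035496349505 yaw -0.1645262092543173
bolt mid [ 0.6175 -0.332   0.054 ] len 0.09272776578095766 yaw 0.158434273079434
board [ 0.4401 -0.0862  0.012 ] yaw 0.17290158664499325 sides [np.float64(0.101), np.float64(0.1261), np.float64(0.1015), np.float64(0.1255)]
wash [0.4438 0.0505 0.018 ] yaw -0.16161923569151926 sides [np.float64(0.0903), np.float64(0.1083), np.float64(0.0921), np.float64(0.1074)]
mat [0.4425 0.1967 0.003 ] yaw 0.19791770181359342 sides [np.float64(0.0998), np.float64(0.1185), np.float64(0.0977), np.float64(0.1196)]
tcp [ 0.2658 -0.6202  0.4036] world d [0.3482 0.2872 0.0014] turn shares [-0.0155 -0.0005  1.7066] shift shares in GOAL frame [ 9.9579 -5.3086 -0.0341] in present frame [10.8293 -3.1726 -0.0255]
```

```bash
python3 -m pendant '[0,0,0,0,0,1,1, 0,0,0,0,0,1,1, 0.98,-0.57,0,0,0,0,1, 0.98,-0.57,0,0,0,0,1, 0.98,-0.57,0,0,0,0,1, 0.98,-0.57,0,0,0,0,1, 0.98,-0.57,0,0,0,0,1, 0.98,-0.57,0,0,0,0,1]' && python3 -m pendant '[0.98,-0.57,0,0,0,0,1, 0.98,-0.57,0,0,0,0,1, 0.98,-0.57,0,0,0,0,1, 0.98,-0.57,0,0,0,0,1, 0,0,0,0,0,0,1, 0,0,0,0,0,0,1, 0,0,0,0,0,0,1, 0,0,0,0,0,0,1]'
python3 - <<'E'
from h import *
goal(.6175,-.332,.25,.165)
i=vision.camera_info("wrist"); cv2.imwrite("pics/w1.png",vision.read_camera("wrist")[:,:,::-1])
import pickle; pickle.dump(i,open("w1.pkl","wb"))
E
```

```text
clock: 0.95
tcp_pos: [0.4766, -0.4454, 0.4044]
eef_rot: [-0.0, 0.997, 0.082, -0.0]
contact_force: [0.7, -0.5, -0.1]
grip_width: 0.0852
finger_force: 0.0
clock: 1.75
tcp_pos: [0.6142, -0.3324, 0.4046]
eef_rot: [-0.0, 0.997, 0.081, -0.0]
contact_force: [-0.4, -0.3, 0.2]
grip_width: 0.0853
finger_force: 0.0
tcp [ 0.6142 -0.3324  0.4046] world d [0.0033 0.0004 0.0004] turn shares [-0.0008  0.0037 -0.0172] shift shares in GOAL frame [ 0.0833  0.0042 -0.0102] in present frame [ 0.0833  0.004  -0.0103]
```

View pics/w1.png

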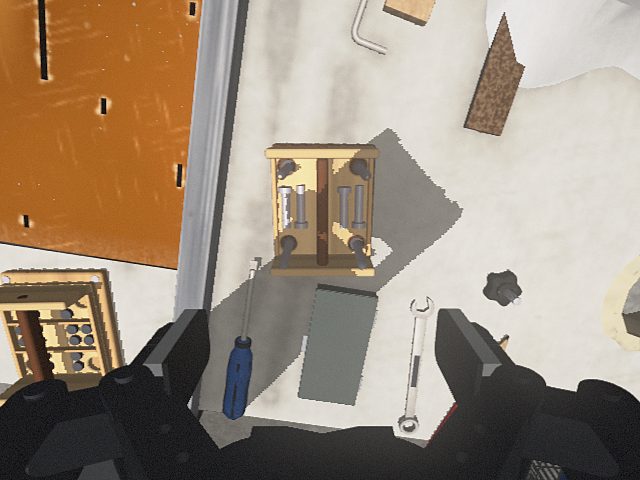

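The tray is upright in the wrist view around (322,210) with its four posts near (288,165), (361,165), (290,240), (355,240). A 5x crop will sharpen this.

Run:
```python
import cv2
im=cv2.imread("pics/w1.png"); cv2.imwrite("pics/w1c.png",cv2.resize(im[138:283,255:395],None,fx=4,fy=4,interpolation=cv2.INTER_CUBIC))
```

```text
(no output)
```

View pics/w1c.png

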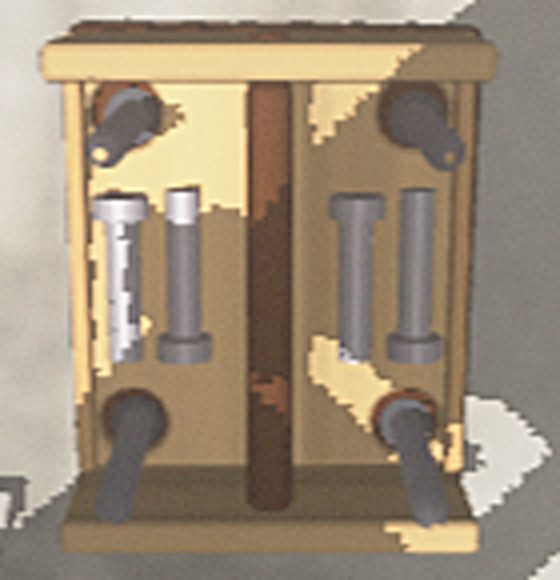

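Run:
```python
from h import *; import pickle
from scipy.optimize import least_squares
i=pickle.load(open("w1.pkl","rb"))
g=lambda p: (255+(p[0]+.5)/4-.5,138+(p[1]+.5)/4-.5)
print("cam",-np.array(i["R"]).T@i["t"])
T=[(98,155),(452,158),(432,515),(113,512)]; Q=np.array([ray(i,*g(p),.082) for p in T])
d=Q[0]+Q[1]-Q[2]-Q[3]; print("tips",Q.mean(0),"yaw",np.arctan2(d[1],d[0]),[np.linalg.norm(Q[k]-Q[(k+1)%4]).round(4) for k in range(4)])
E_=[(43,43),(496,43),(478,550),(63,550)]; Q=np.array([ray(i,*g(p),.058) for p in E_])
d=Q[0]+Q[1]-Q[2]-Q[3]; print("ends",Q.mean(0),"yaw",np.arctan2(d[1],d[0]),[np.linalg.norm(Q[k]-Q[(k+1)%4]).round(4) for k in range(4)])
a=ray(i,*g((269,82)),.054);b=ray(i,*g((270,505)),.054);print("rail",(a+b)/2,np.linalg.norm(a-b),np.arctan2(*(a-b)[1::-1]))
```

```text
cam [ 0.6866 -0.3209  0.3748]
tips [ 0.6158 -0.3332  0.082 ] yaw 0.15675069598524452 [np.float64(0.0667), np.float64(0.0716), np.float64(0.0644), np.float64(0.0715)]
ends [ 0.6168 -0.3323  0.058 ] yaw 0.16479631674465334 [np.float64(0.0905), np.float64(0.1085), np.float64(0.0913), np.float64(0.1085)]
rail [ 0.6173 -0.3321  0.054 ] 0.09150558472817412 0.1650893814695513
```

Rail, end boards and post tips agree within ~1 mm (stand ≈ (0.6168, -0.3325), yaw 0.163). Descending and gripping.

```bash
python3 -m pendant '[0.07,0,1,0,0,0,1, 0,0,1,0,0,0,1, 0,0,1,0,0,0,1, 0,0,1,0,0,0,1, 0,0,0.7,0,0,0,1, 0,0,0.39,0,0,0,1, 0,0,0,0,0,0,1, 0,0,0,0,0,0,1]' 60 && python3 -m pendant '[0,0,0,0,0,0,-1, 0,0,0,0,0,0,-1, 0,0,0,0,0,0,-1, 0,0,0,0,0,0,-1, 0,0,0,0,0,0,-1, 0,0,0,0,0,0,-1, 0,0,0,0,0,0,-1, 0,0,0,0,0,0,-1]' 60; python3 -c "
from h import *
goal(.6168,-.3325,.046,.163)"
```

```text
clock: 2.6
tcp_pos: [0.6182, -0.3316, 0.2025]
eef_rot: [0.001, 0.997, 0.082, 0.001]
contact_force: [0.5, -0.4, 0.4]
grip_width: 0.0851
finger_force: 0.0
clock: 3.4
tcp_pos: [0.6181, -0.3308, 0.2016]
eef_rot: [0.0, 0.997, 0.082, 0.0]
contact_force: [-1.0, 0.5, 2.0]
grip_width: 0.0085
finger_force: 60.6
tcp [ 0.6181 -0.3308  0.2016] world d [-0.0013 -0.0017 -0.0006] turn shares [ 0.0034 -0.0043  0.0154] shift shares in GOAL frame [-0.0392  0.0371  0.0154] in present frame [-0.0393  0.037   0.0153]
```

```bash
python3 -m pendant '[0,0,-0.4,0,0,0,-1, 0,0,-0.8,0,0,0,-1, 0,0,-1,0,0,0,-1, 0,0,-1,0,0,0,-1, 0,0,-0.3,0,0,0,-1, -0.06,-0.4,0,0,0,0,-1, -0.11,-0.7,0,0,0,0,-1, -0.14,-0.9,0,0,0,0,-1]' && python3 -m pendant '[-0.14,-0.9,0,0,0,0,-1, -0.14,-0.9,0,0,0,0,-1, -0.14,-0.9,0,0,0,0,-1, -0.14,-0.9,0,0,0,0,-1, -0.14,-0.9,0,0,0,0,-1, -0.14,-0.9,0,0,0,0,-1, -0.14,-0.9,0,0,0,0,-1, -0.14,-0.9,0,0,0,0,-1]' && python3 -m pendant '[-0.14,-0.9,0,0,0,0,-1, -0.14,-0.9,0,0,0,0,-1, -0.14,-0.9,0,0,0,0,-1, -0.14,-0.9,0,0,0,0,-1, -0.1,-0.6,0,0,0,0,-1, -0.08,-0.33,0,0,0,-0.28,-1, 0,0,0,0,0,0,-1, 0,0,0,0,0,0,-1]'
python3 - <<'E'
from h import *
print(ctrl.get_state()["joint_positions"])
goal(.4425,.1967,.039,.198)
i=vision.camera_info("wrist"); cv2.imwrite("pics/w2.png",vision.read_camera("wrist")[:,:,::-1])
import pickle; pickle.dump(i,open("w2.pkl","wb"))
E
```

```text
clock: 4.2
tcp_pos: [0.5917, -0.2538, 0.3395]
eef_rot: [-0.001, 0.997, 0.081, -0.001]
contact_force: [0.9, 0.7, -2.0]
grip_width: 0.0086
finger_force: 59.9
clock: 5.0
tcp_pos: [0.4998, 0.0242, 0.3397]
eef_rot: [-0.0, 0.997, 0.082, -0.001]
contact_force: [1.4, 0.6, -1.8]
grip_width: 0.009
finger_force: 59.9
clock: 5.8
tcp_pos: [0.4422, 0.1963, 0.3406]
eef_rot: [0.0, 0.995, 0.099, -0.0]
contact_force: [0.8, -0.1, -2.4]
grip_width: 0.0087
finger_force: 59.9
[ 0.2079 -0.0777  2.0944 -0.0007  1.1258  1.5803]
tcp [0.4422 0.1963 0.3406] world d [ 0.0003  0.0004 -0.1466] turn shares [0.0057 0.0071 0.0056] shift shares in GOAL frame [ 0.0092 -0.0073  3.6648] in present frame [ 0.0124 -0.0097  3.6647]
```

View pics/w2.png

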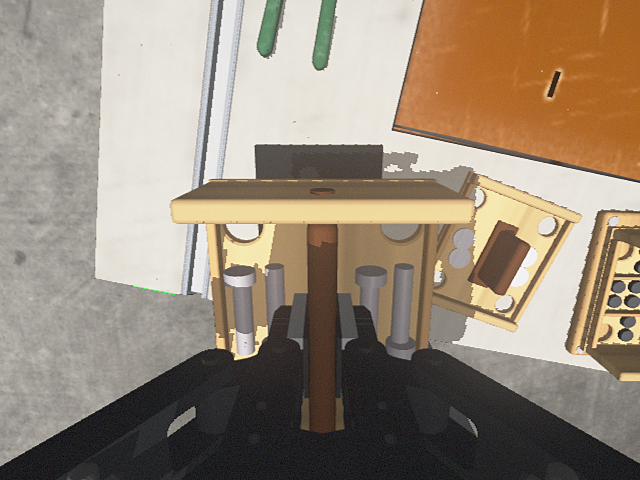

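The tray hangs level and squared over the mat (mat edge at (255..383,145)). Lowering, releasing, then moving above the nut tray.

```bash
python3 -m pendant '[0,0,0.6,0,0,0,-1, 0,0,1,0,0,0,-1, 0,0,0.9,0,0,0,-1, 0,0,0.6,0,0,0,-1, 0,0,0.35,0,0,0,-1, 0,0,0.16,0,0,0,-1, 0,0,0.06,0,0,0,-1, 0,0,0,0,0,0,-1]' && python3 -m pendant '[0,0,0,0,0,0,-1, 0,0,0,0,0,0,1, 0,0,0,0,0,0,1, 0,0,0,0,0,0,1, 0,0,0,0,0,0,1, 0,0,0,0,0,0,1, 0,0,-0.4,0,0,0,1, 0,0,-0.9,0,0,0,1]' && python3 -m pendant '[0,0,-1,0,0,0,1, 0,0,-1,0,0,0,1, 0,0,-1,0,0,0,1, -0.18,0.86,-0.6,0,0,0,1, -0.18,0.86,-0.5,0,0,0,1, -0.18,0.86,0,0,0,0,1, -0.18,0.86,0,0,0,0,1, -0.18,0.86,0,0,0,0,1]' && python3 -m pendant '[-0.18,0.86,0,0,0,0,1, -0.18,0.86,0,0,0,0,1, -0.18,0.86,0,0,0,0.28,1, 0,0,0,0,0,0,1, 0,0,0,0,0,0,1, 0,0,0,0,0,0,1, 0,0,0,0,0,0,1, 0,0,0,0,0,0,1]'
python3 - <<'E'
from h import *
goal(.4402,-.085,.048,.165)
i=vision.camera_info("wrist"); im=vision.read_camera("wrist")[:,:,::-1]; cv2.imwrite("pics/w3.png",im)
import pickle; pickle.dump(i,open("w3.pkl","wb"))
p=proj(i,[[.4402,-.085,.05]])[0].astype(int); print(p)
u,v=np.clip(p-[90,75],0,None); print(u,v)
cv2.imwrite("pics/w3c.png",cv2.resize(im[v:v+150,u:u+190],None,fx=4,fy=4,interpolation=cv2.INTER_CUBIC))
i=vision.camera_info("top"); im=vision.read_camera("top")[:,:,::-1]; cv2.imwrite("pics/top3.png",im)
E
```

```text
clock: 6.65
tcp_pos: [0.443, 0.1967, 0.1954]
eef_rot: [-0.0, 0.995, 0.099, 0.001]
contact_force: [0.4, 0.4, -1.0]
grip_width: 0.0091
finger_force: 60.0
clock: 7.45
tcp_pos: [0.4406, 0.1964, 0.2438]
eef_rot: [0.0, 0.995, 0.099, -0.004]
contact_force: [1.5, -0.3, 0.1]
grip_width: 0.0852
finger_force: 0.0
clock: 8.25
tcp_pos: [0.4404, 0.0198, 0.4106]
eef_rot: [0.0, 0.995, 0.099, 0.0]
contact_force: [1.0, 0.3, -0.1]
grip_width: 0.0853
finger_force: 0.0
clock: 9.05
tcp_pos: [0.44, -0.0834, 0.4103]
eef_rot: [-0.0, 0.997, 0.083, 0.0]
contact_force: [0.5, 0.1, 0.2]
grip_width: 0.0856
finger_force: 0.0
tcp [ 0.44   -0.0834  0.4103] world d [ 0.0002 -0.0016 -0.2073] turn shares [-0.0009 -0.0004  0.0138] shift shares in GOAL frame [-0.001   0.0396  5.1822] in present frame [-0.0013  0.0402  5.1822]
[323 214]
233 139
```

View pics/w3c.png

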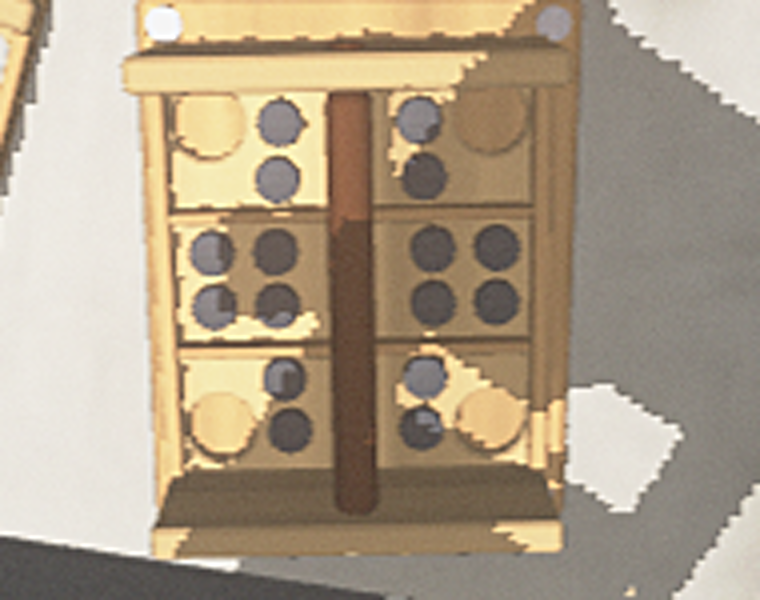

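The crop shows the nut tray: rail from (349,93) to (357,510), end-board corners (125,53), (577,53), (562,553), (152,553).

Run:
```python
from h import *; import pickle
i=pickle.load(open("w3.pkl","rb"))
g=lambda p: (233+(p[0]+.5)/4-.5,139+(p[1]+.5)/4-.5)
Q=np.array([ray(i,*g(p),.060) for p in [(125,53),(577,53),(562,553),(152,553)]])
d=Q[0]+Q[1]-Q[2]-Q[3]; print("ends",Q.mean(0),"yaw",np.arctan2(d[1],d[0]),[np.linalg.norm(Q[k]-Q[(k+1)%4]).round(4) for k in range(4)])
a=ray(i,*g((349,93)),.056);b=ray(i,*g((357,510)),.056);print("rail",(a+b)/2,np.linalg.norm(a-b),np.arctan2(*(a-b)[1::-1]))
m=Q.mean(0); goal(m[0],m[1],.048,np.arctan2(*(a-b)[1::-1]))
```

```text
ends [ 0.4396 -0.083   0.06  ] yaw 0.1776211333350959 [np.float64(0.0916), np.float64(0.1087), np.float64(0.0914), np.float64(0.1087)]
rail [ 0.4398 -0.0828  0.056 ] 0.09167017399707808 0.18447198714007368
tcp [ 0.44   -0.0837  0.4103] world d [-0.0004  0.0007 -0.2073] turn shares [-0.0003 -0.0006 -0.1522] shift shares in GOAL frame [-0.007  -0.0181  5.1831] in present frame [-0.0077 -0.0178  5.1831]
```

```bash
python3 -m pendant '[0,-0.02,1,0,0,-0.13,1, 0,0,1,0,0,0,1, 0,0,1,0,0,0,1, 0,0,1,0,0,0,1, 0,0,0.7,0,0,0,1, 0,0,0.35,0,0,0,1, 0,0,0.13,0,0,0,1, 0,0,0,0,0,0,1]' 60 && python3 -m pendant '[0,0,0,0,0,0,1, 0,0,0,0,0,0,-1, 0,0,0,0,0,0,-1, 0,0,0,0,0,0,-1, 0,0,0,0,0,0,-1, 0,0,0,0,0,0,-1, 0,0,0,0,0,0,-1, 0,0,0,0,0,0,-1]' 60; python3 -m pendant '[0,0,-0.3,0,0,0,-1, 0,0,-0.7,0,0,0,-1, 0,0,-1,0,0,0,-1, 0,0,-1,0,0,0,-1, 0,0,-0.5,0,0,0,-1, 0,0,0,0,0,0,-1, 0,0,0,0,0,0,-1, 0,0,0,0,0,0,-1]'; python3 -c "
from h import *
goal(.6168,-.3325,.046,.162)"
```

```text
clock: 9.95
tcp_pos: [0.4398, -0.0834, 0.2027]
eef_rot: [-0.0, 0.996, 0.09, -0.001]
contact_force: [0.3, -0.5, -0.2]
grip_width: 0.0856
finger_force: 0.0
clock: 10.75
tcp_pos: [0.44, -0.0836, 0.2034]
eef_rot: [0.0, 0.996, 0.09, 0.0]
contact_force: [-0.4, 0.7, 2.1]
grip_width: 0.0088
finger_force: 60.1
clock: 11.55
tcp_pos: [0.439, -0.0833, 0.3408]
eef_rot: [-0.001, 0.996, 0.09, -0.002]
contact_force: [0.2, 0.3, -2.7]
grip_width: 0.0087
finger_force: 59.4
tcp [ 0.439  -0.0833  0.3408] world d [ 0.1778 -0.2492 -0.1398] turn shares [-0.0202  0.0315  0.1531] shift shares in GOAL frame [3.3821 6.8662 3.4951] in present frame [3.2685 6.9357 3.4658]
```

```bash
python3 -m pendant '[0.17,0.34,0,0,0,0.15,-1, 0.34,0.69,0,0,0,0,-1, 0.34,0.69,0,0,0,0,-1, 0.34,0.69,0,0,0,0,-1, 0.34,0.69,0,0,0,0,-1, 0.34,0.69,0,0,0,0,-1, 0.34,0.69,0,0,0,0,-1, 0.34,0.69,0,0,0,0,-1]' && python3 -m pendant '[0.34,0.69,0,0,0,0,-1, 0.34,0.69,0,0,0,0,-1, 0.15,0.32,0,0,0,0,-1, 0,0,0,0,0,0,-1, 0,0,0,0,0,0,-1, 0,0,0,0,0,0,-1, 0,0,0,0,0,0,-1, 0,0,0,0,0,0,-1]'
python3 - <<'E'
from h import *
goal(.6168,-.3325,.046,.162)
i=vision.camera_info("wrist"); im=vision.read_camera("wrist")[:,:,::-1]; cv2.imwrite("pics/w4.png",im)
import pickle; pickle.dump(i,open("w4.pkl","wb"))
E
```

```text
clock: 12.35
tcp_pos: [0.5749, -0.273, 0.3405]
eef_rot: [-0.001, 0.997, 0.081, -0.001]
contact_force: [-0.2, 0.3, -1.8]
grip_width: 0.0088
finger_force: 59.4
clock: 13.15
tcp_pos: [0.6178, -0.3321, 0.3433]
eef_rot: [-0.0, 0.997, 0.081, -0.0]
contact_force: [0.1, 0.1, -1.9]
grip_width: 0.0088
finger_force: 59.4
tcp [ 0.6178 -0.3321  0.3433] world d [-0.001  -0.0004 -0.1423] turn shares [-0.0002  0.0001  0.0086] shift shares in GOAL frame [-0.0253  0.0059  3.5566] in present frame [-0.0252  0.006   3.5566]
```

View pics/w4.png

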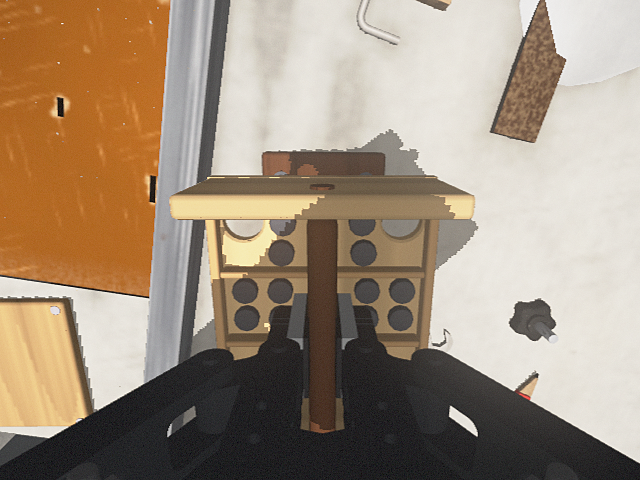

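The stand base's far edge (262–385, row 152, mid 323.5) is centred on the tray (mid 323), and the empty board is in the lower left. Lowering over the tips first.

```bash
python3 -m pendant '[-0.02,0,0.5,0,0,0,-1, 0,0,0.6,0,0,0,-1, 0,0,0.4,0,0,0,-1, 0,0,0.3,0,0,0,-1, 0,0,0.3,0,0,0,-1, 0,0,0.3,0,0,0,-1, 0,0,0,0,0,0,-1, 0,0,0,0,0,0,-1]'; python3 -c "
from h import *
goal(.6168,-.3325,.046,.162)"
```

```text
clock: 14.0
tcp_pos: [0.6172, -0.333, 0.2471]
eef_rot: [-0.0, 0.997, 0.081, -0.0]
contact_force: [0.2, 0.3, -2.3]
grip_width: 0.0086
finger_force: 59.3
tcp [ 0.6172 -0.333   0.2471] world d [-0.0004  0.0005 -0.0461] turn shares [-0.0002  0.0001  0.0032] shift shares in GOAL frame [-0.0078 -0.0136  1.1531] in present frame [-0.0078 -0.0136  1.1531]
```

No contact force with posts through; continue down, release, rise.

```bash
python3 -m pendant '[0,0,0.3,0,0,0,-1, 0,0,0.3,0,0,0,-1, 0,0,0.25,0,0,0,-1, 0,0,0.15,0,0,0,-1, 0,0,0.1,0,0,0,-1, 0,0,0.07,0,0,0,-1, 0,0,0,0,0,0,-1, 0,0,0,0,0,0,-1]'; python3 -m pendant '[0,0,0,0,0,0,-1, 0,0,0,0,0,0,1, 0,0,0,0,0,0,1, 0,0,0,0,0,0,1, 0,0,0,0,0,0,1, 0,0,0,0,0,0,1, 0,0,-0.4,0,0,0,1, 0,0,-0.9,0,0,0,1]';  python3 -m pendant '[0,0,-1,0,0,0,1, 0,0,-1,0,0,0,1, 0,0,-1,0,0,0,1, 0,0,-0.8,0,0,0,1, 0,0,0,0,0,0,1, 0,0,0,0,0,0,1, 0,0,0,0,0,0,1, 0,0,0,0,0,0,1]'
python3 - <<'E'
from h import *
i=vision.camera_info("wrist"); im=vision.read_camera("wrist")[:,:,::-1]; cv2.imwrite("pics/w5.png",im)
j=vision.camera_info("top"); im2=vision.read_camera("top")[:,:,::-1]
import pickle; pickle.dump((i,j),open("w5.pkl","wb"))
a=cv2.resize(im[138:283,255:395],None,fx=2.8,fy=2.8,interpolation=cv2.INTER_CUBIC)
b=cv2.resize(im2[245:325,225:340],(580,406),interpolation=cv2.INTER_CUBIC)[:,:400]
cv2.imwrite("pics/w5c.png",np.hstack([a,b])); print(a.shape)
# empty board by colour, in top view
m=np.zeros((480,640),np.uint8); hsv=cv2.cvtColor(im2,cv2.COLOR_BGR2HSV); m[250:320,268:335]=((hsv[...,1]>60)&(hsv[...,2]>100))[250:320,268:335]*255
c=max(cv2.findContours(m,0,1)[0],key=cv2.contourArea); r=cv2.minAreaRect(c); print(r)
Q=np.array([ray(j,*p,.012) for p in cv2.boxPoints(r)]); print(Q.mean(0),Q)
goal(.4425,.1967,.245,.198)
E
```

```text
clock: 14.8
tcp_pos: [0.6174, -0.333, 0.2015]
eef_rot: [0.0, 0.997, 0.081, 0.0]
contact_force: [-1.9, 1.8, 2.9]
grip_width: 0.0085
finger_force: 60.2
clock: 15.6
tcp_pos: [0.6159, -0.3321, 0.2492]
eef_rot: [-0.003, 0.997, 0.081, -0.003]
contact_force: [0.7, -0.4, -0.7]
grip_width: 0.0856
finger_force: 0.0
clock: 16.4
tcp_pos: [0.6168, -0.3327, 0.4019]
eef_rot: [-0.001, 0.997, 0.081, -0.001]
contact_force: [-0.1, -0.4, -0.2]
grip_width: 0.0858
finger_force: 0.0
(406, 392, 3)
((297.22918701171875, 282.100830078125), (53.61784362792969, 42.533233642578125), 79.04593658447266)
[ 0.4404 -0.0851  0.012 ] [[ 0.496  -0.0233  0.012 ]
 [ 0.5129 -0.1254  0.012 ]
 [ 0.3846 -0.1465  0.012 ]
 [ 0.3683 -0.0451  0.012 ]]
tcp [ 0.6169 -0.3328  0.4023] world d [-0.1744  0.5295 -0.0023] turn shares [-0.0198  0.0185 -0.2967] shift shares in GOAL frame [ -1.6721 -13.8366   0.0578] in present frame [ -2.1635 -13.7681   0.0948]
```

View pics/w5c.png

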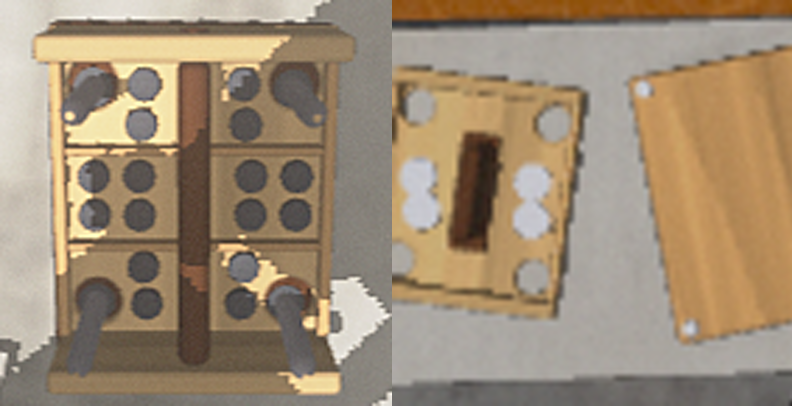

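The nut tray sits down with four posts through (left), and the empty board gives 128 x 103 mm at yaw ≈ 0.166. I'll refine it with the wrist camera on the way to the bolt tray.

```bash
python3 -m pendant '[-0.42,-0.85,0,0,0,0,1, -0.42,-0.85,0,0,0,0,1, -0.42,-0.85,0,0,0,0,1, -0.42,-0.85,0,0,0,0,1, -0.42,-0.85,0,0,0,0,1, -0.42,-0.85,0,0,0,0,1, -0.42,-0.85,0,0,0,0,1, -0.42,-0.85,0,0,0,0,1]' && python3 -m pendant '[0,0,0,0,0,0,1, 0,0,0,0,0,0,1, 0,0,0,0,0,0,1, 0,0,0,0,0,0,1, 0,0,0,0,0,0,1, 0,0,0,0,0,0,1, 0,0,0,0,0,0,1, 0,0,0,0,0,0,1]'
python3 - <<'E'
from h import *
i=vision.camera_info("wrist"); im=vision.read_camera("wrist")[:,:,::-1]; cv2.imwrite("pics/w6.png",im)
import pickle; pickle.dump(i,open("w6.pkl","wb"))
L=lambda x,y,z:[.4404+x*np.cos(.166)-y*np.sin(.166),-.0851+x*np.sin(.166)+y*np.cos(.166),z]
P=proj(i,[L(sx*.065,sy*.052,.012) for sx,sy in((1,1),(1,-1),(-1,-1),(-1,1))]); print(P)
o=im.copy(); cv2.polylines(o,[np.round(P).astype(int)],True,(0,0,255),1); 
o=cv2.resize(o[110:310,200:440],None,fx=3,fy=3,interpolation=cv2.INTER_NEAREST); cv2.imwrite("pics/w6c.png",o)
goal(.4425,.1967,.245,.198)
E
```

```text
clock: 17.3
tcp_pos: [0.4394, -0.0851, 0.4036]
eef_rot: [-0.0, 0.997, 0.081, -0.001]
contact_force: [-0.1, 1.3, -0.1]
grip_width: 0.0849
finger_force: 0.0
clock: 18.1
tcp_pos: [0.4406, -0.0864, 0.4043]
eef_rot: [-0.0, 0.997, 0.081, -0.0]
contact_force: [0.4, -0.3, -0.6]
grip_width: 0.0855
finger_force: 0.0
[[262.7369 136.732 ]
 [377.4467 136.2564]
 [372.6115 270.6446]
 [268.9701 271.007 ]]
tcp [ 0.4406 -0.0863  0.4043] world d [ 0.0019  0.283  -0.0043] turn shares [-0.0006  0.001  -0.2975] shift shares in GOAL frame [ 1.4395 -6.9272  0.1069] in present frame [ 1.1913 -6.9741  0.1072]
```

View pics/w6c.png

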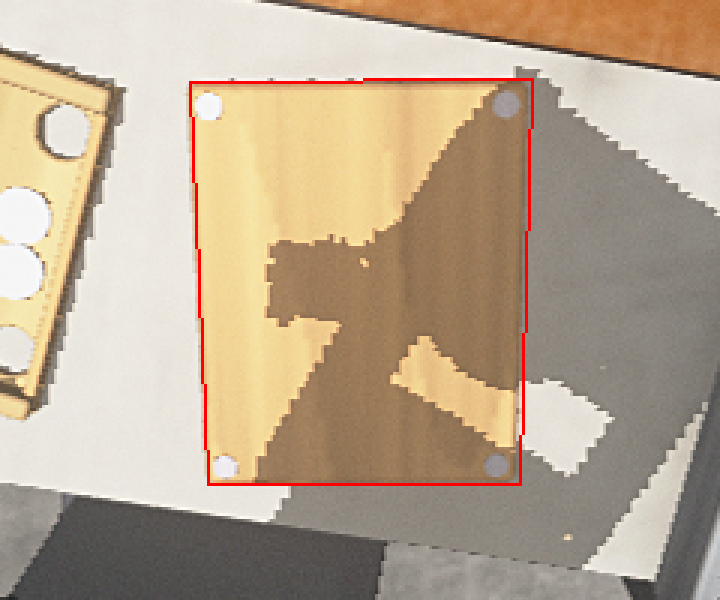

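The model outline fits the board edges within ~0.5 mm: board ≈ (0.4404, -0.0848), yaw 0.167. On to the bolt tray.

```bash
python3 -m pendant '[0,0,0,0,0,-0.3,1, 0.2,-0.95,0,0,0,0,1, 0.2,-0.95,0,0,0,0,1, 0.2,-0.95,0,0,0,0,1, 0.2,-0.95,0,0,0,0,1, 0.2,-0.95,0,0,0,0,1, 0.2,-0.95,0,0,0,0,1, 0.2,-0.95,0,0,0,0,1]' && python3 -m pendant '[0.04,-0.28,0,0,0,0,1, 0,0,0,0,0,0,1, 0,0,0,0,0,0,1, 0,0,0,0,0,0,1, 0,0,0,0,0,0,1, 0,0,0,0,0,0,1, 0,0,0,0,0,0,1, 0,0,0,0,0,0,1]'
python3 - <<'E'
from h import *
i=vision.camera_info("wrist"); im=vision.read_camera("wrist")[:,:,::-1]; cv2.imwrite("pics/w7.png",im)
import pickle; pickle.dump(i,open("w7.pkl","wb"))
cx,cy,a=.4417,.1965,.198
L=lambda x,y,z:[cx+x*np.cos(a)-y*np.sin(a),cy+x*np.sin(a)+y*np.cos(a),z]
o=cv2.resize(im[110:310,200:440],None,fx=3,fy=3,interpolation=cv2.INTER_CUBIC)
for Z,hx,hy in((.051,.055,.046),(.047,.049,.005)):
    P=proj(i,[L(sx*hx,sy*hy,Z) for sx,sy in((1,1),(1,-1),(-1,-1),(-1,1))]); P=(P-[200,110]+.5)*3-.5
    cv2.polylines(o,[np.round(P).astype(int)],True,(0,0,255),1)
cv2.imwrite("pics/w7c.png",o)
goal(.4425,.1967,.039,.198)
E
```

```text
clock: 18.95
tcp_pos: [0.4427, 0.1873, 0.4045]
eef_rot: [-0.0, 0.995, 0.099, 0.0]
contact_force: [0.6, 0.2, -0.9]
grip_width: 0.0858
finger_force: 0.0
clock: 19.75
tcp_pos: [0.4424, 0.1966, 0.4044]
eef_rot: [0.0, 0.995, 0.099, 0.0]
contact_force: [1.0, 0.5, 0.1]
grip_width: 0.0855
finger_force: 0.0
tcp [0.4424 0.1967 0.4044] world d [ 0.0001 -0.     -0.2104] turn shares [-0.0001 -0.0007  0.0002] shift shares in GOAL frame [0.0028 0.0013 5.2594] in present frame [0.0023 0.0014 5.2594]
```

View pics/w7c.png

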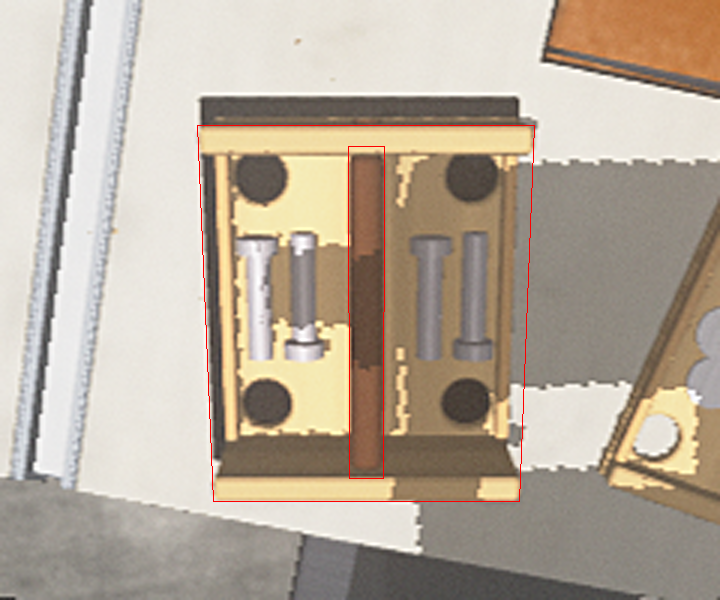

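The predicted outline of the bolt tray matches (centre (0.4417,0.1965)). Grip, lift and carry to above the board.

```bash
python3 -m pendant '[-0.02,0,1,0,0,0,1, 0,0,1,0,0,0,1, 0,0,1,0,0,0,1, 0,0,1,0,0,0,1, 0,0,0.75,0,0,0,1, 0,0,0.38,0,0,0,1, 0,0,0.13,0,0,0,1, 0,0,0,0,0,0,1]' 60 && python3 -m pendant '[0,0,0,0,0,0,1, 0,0,0,0,0,0,-1, 0,0,0,0,0,0,-1, 0,0,0,0,0,0,-1, 0,0,0,0,0,0,-1, 0,0,0,0,0,0,-1, 0,0,0,0,0,0,-1, 0,0,0,0,0,0,-1]' 60 && python3 -m pendant '[0,0,-0.3,0,0,0,-1, 0,0,-0.7,0,0,0,-1, 0,0,-1,0,0,0,-1, 0,0,-1,0,0,0,-1, 0,0,-0.5,0,0,0,-1, -0.07,0.36,0,0,0,0,-1, -0.16,0.77,0,0,0,0,-1, -0.16,0.77,0,0,0,0,-1]' && python3 -m pendant '[-0.16,0.77,0,0,0,0,-1, -0.16,0.77,0,0,0,0,-1, -0.16,0.77,0,0,0,0,-1, -0.16,0.77,0,0,0,0,-1, -0.16,0.77,0,0,0,0,-1, -0.16,0.77,0,0,0,0,-1, -0.06,0.37,0,0,0,0.26,-1, 0,0,0,0,0,0,-1]' && python3 -m pendant '[0,0,0,0,0,0,-1, 0,0,0,0,0,0,-1, 0,0,0,0,0,0,-1, 0,0,0,0,0,0,-1, 0,0,0,0,0,0,-1, 0,0,0,0,0,0,-1, 0,0,0,0,0,0,-1, 0,0,0,0,0,0,-1]'
python3 - <<'E'
from h import *
goal(.4404,-.0848,.048,.167)
E
```

```text
clock: 20.6
tcp_pos: [0.4415, 0.1968, 0.1935]
eef_rot: [0.0, 0.995, 0.099, -0.001]
contact_force: [0.9, -0.1, -1.0]
grip_width: 0.0853
finger_force: 0.0
clock: 21.4
tcp_pos: [0.4417, 0.1968, 0.1942]
eef_rot: [-0.0, 0.995, 0.099, 0.0]
contact_force: [-0.5, -1.0, 3.2]
grip_width: 0.009
finger_force: 60.0
clock: 22.2
tcp_pos: [0.4406, 0.1187, 0.3343]
eef_rot: [0.0, 0.995, 0.1, 0.0]
contact_force: [0.5, -0.3, -1.5]
grip_width: 0.0089
finger_force: 59.4
clock: 23.0
tcp_pos: [0.4403, -0.086, 0.3342]
eef_rot: [0.0, 0.997, 0.082, -0.0]
contact_force: [-0.2, 0.8, -1.8]
grip_width: 0.0087
finger_force: 59.4
clock: 23.8
tcp_pos: [0.4406, -0.0845, 0.3339]
eef_rot: [-0.0, 0.997, 0.084, -0.0]
contact_force: [-0.6, -0.1, -1.9]
grip_width: 0.0093
finger_force: 59.4
tcp [ 0.4406 -0.0845  0.3339] world d [-0.0002 -0.0003 -0.1309] turn shares [-0.0001  0.0001  0.0023] shift shares in GOAL frame [-0.0059  0.0062  3.2734] in present frame [-0.0059  0.0063  3.2734]
```

```bash
python3 -m pendant '[0,0,0.5,0,0,0,-1, 0,0,0.9,0,0,0,-1, 0,0,0.8,0,0,0,-1, 0,0,0.5,0,0,0,-1, 0,0,0.3,0,0,0,-1, 0,0,0.17,0,0,0,-1, 0,0,0.1,0,0,0,-1, 0,0,0,0,0,0,-1]' && python3 -m pendant '[0,0,0,0,0,0,-1, 0,0,0,0,0,0,-1, 0,0,0,0,0,0,1, 0,0,0,0,0,0,1, 0,0,0,0,0,0,1, 0,0,0,0,0,0,1, 0,0,0,0,0,0,1, 0,0,-0.4,0,0,0,1]' && python3 -m pendant '[0,0,-0.9,0,0,0,1, 0,0,-1,0,0,0,1, 0,0,-1,0,0,0,1, 0,0,-1,0,0,0,1, 0,0,-0.7,0,0,0,1, 0,0,0,0,0,0,1, 0,0,0,0,0,0,1, 0,0,0,0,0,0,1]'
python3 - <<'E'
from h import *
i=vision.camera_info("wrist"); im=vision.read_camera("wrist")[:,:,::-1]; cv2.imwrite("pics/w8.png",im)
cx,cy,a=.4404,-.0848,.167
L=lambda x,y,z:[cx+x*np.cos(a)-y*np.sin(a),cy+x*np.sin(a)+y*np.cos(a),z]
o=cv2.resize(im[110:310,200:440],None,fx=3,fy=3,interpolation=cv2.INTER_CUBIC)
for Z,hx,hy in((.060,.055,.046),(.056,.049,.005),(.012,.065,.052)):
    P=proj(i,[L(sx*hx,sy*hy,Z) for sx,sy in((1,1),(1,-1),(-1,-1),(-1,1))]); P=(P-[200,110]+.5)*3-.5
    cv2.polylines(o,[np.round(P).astype(int)],True,(0,0,255),1)
cv2.imwrite("pics/w8c.png",o)
goal(.4442,.0485,.245,-.163)
E
```

```text
clock: 24.6
tcp_pos: [0.4412, -0.0848, 0.2039]
eef_rot: [0.0, 0.997, 0.083, 0.001]
contact_force: [0.9, 0.2, -1.3]
grip_width: 0.009
finger_force: 59.4
clock: 25.4
tcp_pos: [0.4395, -0.0841, 0.2174]
eef_rot: [-0.001, 0.997, 0.083, -0.002]
contact_force: [-0.9, -0.0, 0.6]
grip_width: 0.0854
finger_force: 0.0
clock: 26.2
tcp_pos: [0.4402, -0.0844, 0.4013]
eef_rot: [-0.001, 0.997, 0.083, -0.001]
contact_force: [0.2, -0.6, -0.6]
grip_width: 0.0853
finger_force: 0.0
tcp [ 0.4402 -0.0844  0.4011] world d [ 0.004   0.1329 -0.0011] turn shares [-0.0134  0.0294  2.7512] shift shares in GOAL frame [-0.4396 -3.2946  0.0264] in present frame [ 0.6523 -3.2591  0.0314]
```

View pics/w8c.png

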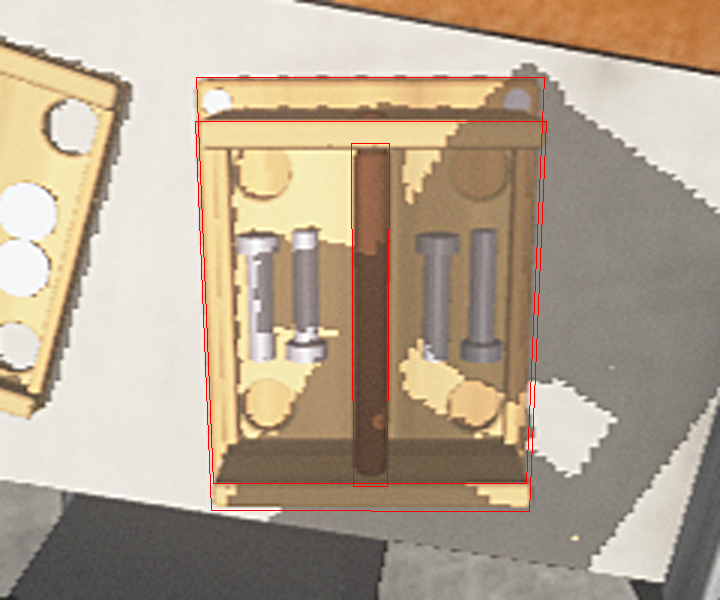

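The bolt tray lies on the board within ~1 mm of the target outline, square. Now hover over the washer tray.

```bash
python3 -m pendant '[0,0,0,0,0,0.95,1, 0,0,0,0,0,0.9,1, 0,0,0,0,0,0.9,1, -0.11,-0.82,0,0,0,0,1, -0.11,-0.82,0,0,0,0,1, -0.11,-0.82,0,0,0,0,1, -0.11,-0.82,0,0,0,0,1, 0,0,0,0,0,0,1]' && python3 -m pendant '[0,0,0,0,0,0,1, 0,0,0,0,0,0,1, 0,0,0,0,0,0,1, 0,0,0,0,0,0,1, 0,0,0,0,0,0,1, 0,0,0,0,0,0,1, 0,0,0,0,0,0,1, 0,0,0,0,0,0,1]'
python3 - <<'E'
from h import *
i=vision.camera_info("wrist"); im=vision.read_camera("wrist")[:,:,::-1]; cv2.imwrite("pics/w9.png",im)
cx,cy,a=.4442,.0490,-.163
L=lambda x,y,z:[cx+x*np.cos(a)-y*np.sin(a),cy+x*np.sin(a)+y*np.cos(a),z]
o=cv2.resize(im[110:310,200:440],None,fx=3,fy=3,interpolation=cv2.INTER_CUBIC)
for Z,hx,hy in((.018,.055,.046),(.044,.022,.005)):
    P=proj(i,[L(sx*hx,sy*hy,Z) for sx,sy in((1,1),(1,-1),(-1,-1),(-1,1))]); P=(P-[200,110]+.5)*3-.5
    cv2.polylines(o,[np.round(P).astype(int)],True,(0,0,255),1)
cv2.imwrite("pics/w9c.png",o)
goal(.4442,.0490,.034,-.163)
E
```

```text
clock: 27.05
tcp_pos: [0.4439, 0.0504, 0.4013]
eef_rot: [-0.001, 0.997, -0.079, -0.002]
contact_force: [1.0, -0.2, -0.1]
grip_width: 0.0853
finger_force: 0.0
clock: 27.85
tcp_pos: [0.4445, 0.0477, 0.4032]
eef_rot: [0.0, 0.997, -0.081, 0.0]
contact_force: [0.0, 0.3, 0.0]
grip_width: 0.0855
finger_force: 0.0
tcp [0.4445 0.0478 0.4032] world d [-0.0003  0.0012 -0.2142] turn shares [-0.0002 -0.0007  0.0013] shift shares in GOAL frame [-0.0115 -0.0297  5.3543] in present frame [-0.012  -0.0296  5.3543]
```

View pics/w9c.png

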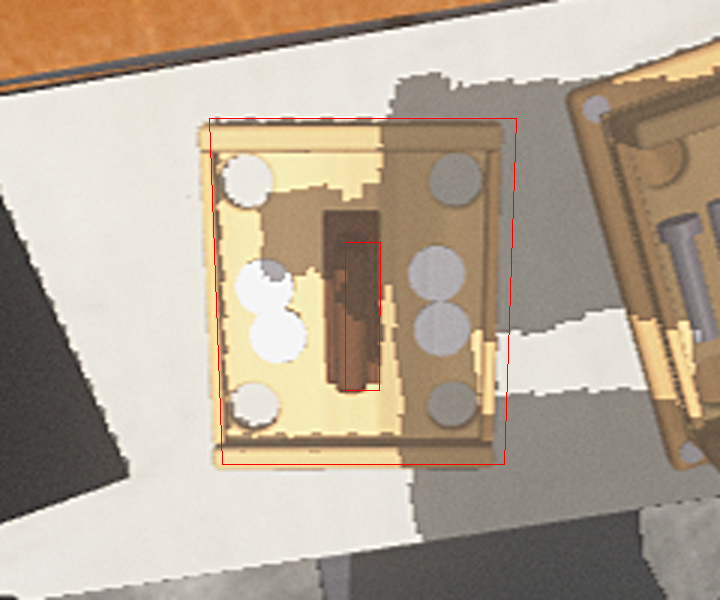

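The washer tray lies about 3 mm left of my guess: corners at crop (199,122), (502,122), (494,467), (213,468). Recompute.

Run:
```python
from h import *
i=vision.camera_info("wrist"); im=cv2.imread("pics/w9.png")
g=lambda p:(200+(p[0]+.5)/3-.5,110+(p[1]+.5)/3-.5)
Q=np.array([ray(i,*g(p),.018) for p in [(199,122),(502,122),(494,467),(213,468)]])
d=Q[0]+Q[1]-Q[2]-Q[3]; print("ends",Q.mean(0),"yaw",np.arctan2(d[1],d[0]),[np.linalg.norm(Q[k]-Q[(k+1)%4]).round(4) for k in range(4)])
H=np.array([ray(i,*g(p),.006) for p in [(248,181),(455,180),(452,404),(254,405)]])
d=H[0]+H[1]-H[2]-H[3]; print("holes",H.mean(0),"yaw",np.arctan2(d[1],d[0]),[np.linalg.norm(H[k]-H[(k+1)%4]).round(4) for k in range(4)])
cx,cy=(Q.mean(0)+H.mean(0))[:2]/2; a=np.arctan2(d[1],d[0])
goal(cx,cy,.034,a)
L=lambda x,y,z:[cx+x*np.cos(a)-y*np.sin(a),cy+x*np.sin(a)+y*np.cos(a),z]
o=cv2.resize(im[110:310,200:440],None,fx=3,fy=3,interpolation=cv2.INTER_CUBIC)
for Z,hx,hy in((.018,.055,.046),(.006,.037,.033),(.044,.022,.005),(.006,.022,.005)):
    P=proj(i,[L(sx*hx,sy*hy,Z) for sx,sy in((1,1),(1,-1),(-1,-1),(-1,1))]); P=(P-[200,110]+.5)*3-.5
    cv2.polylines(o,[np.round(P).astype(int)],True,(0,0,255),1)
cv2.imwrite("pics/w9d.png",o)
```

```text
ends [0.4436 0.0525 0.018 ] yaw -0.15822387712093874 [np.float64(0.0907), np.float64(0.1097), np.float64(0.0918), np.float64(0.1101)]
holes [0.4433 0.0526 0.006 ] yaw -0.1600608128209714 [np.float64(0.065), np.float64(0.0735), np.float64(0.0658), np.float64(0.0735)]
tcp [0.4445 0.0478 0.4032] world d [-0.001   0.0048 -0.2142] turn shares [-0.0002 -0.0007 -0.0232] shift shares in GOAL frame [-0.0439 -0.1142  5.3543] in present frame [-0.0446 -0.1139  5.3543]
```

View pics/w9d.png

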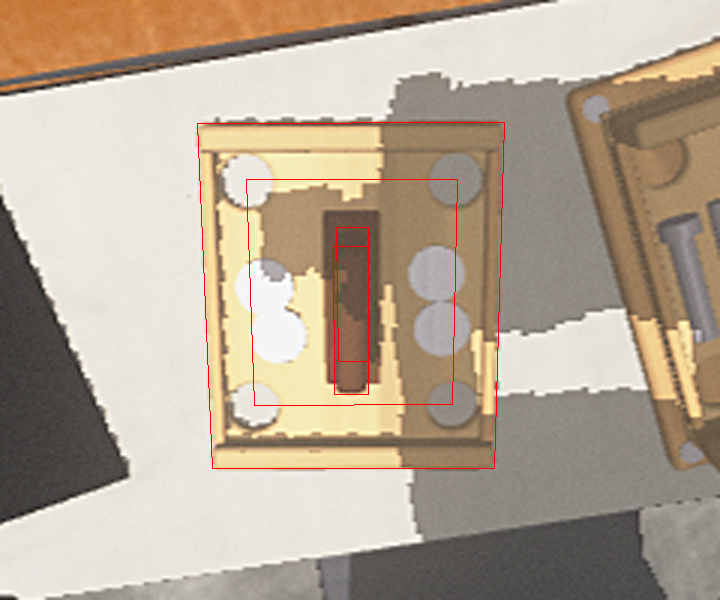

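The model fits the washer tray: centre (0.4434, 0.0526), yaw -0.16. Grip, lift while turning, carry.

```bash
python3 -m pendant '[-0.04,-0.11,1,0,0,-0.02,1, 0,0,1,0,0,0,1, 0,0,1,0,0,0,1, 0,0,1,0,0,0,1, 0,0,0.75,0,0,0,1, 0,0,0.42,0,0,0,1, 0,0,0.18,0,0,0,1, 0,0,0,0,0,0,1]' 60 && python3 -m pendant '[0,0,0,0,0,0,1, 0,0,0,0,0,0,-1, 0,0,0,0,0,0,-1, 0,0,0,0,0,0,-1, 0,0,0,0,0,0,-1, 0,0,0,0,0,0,-1, 0,0,0,0,0,0,-1, 0,0,0,0,0,0,-1]' 60 && python3 -m pendant '[0,0,-0.3,0,0,0,-1, 0,0,-0.7,0,0,0,-1, 0,0,-1,0,0,0,-1, 0,0,-1,0,0,0,-1, 0,0,-0.75,0,0,-0.67,-1, 0,0,0,0,0,-0.67,-1, 0,0,0,0,0,-0.67,-1, 0,0,0,0,0,-0.67,-1]' && python3 -m pendant '[0.1,0.35,0,0,0,0,-1, 0.2,0.75,0,0,0,0,-1, 0.21,0.8,0,0,0,0,-1, 0.21,0.8,0,0,0,0,-1, 0.21,0.8,0,0,0,0,-1, 0.21,0.8,0,0,0,0,-1, 0.21,0.8,0,0,0,0,-1, 0.21,0.8,0,0,0,0,-1]' && python3 -m pendant '[0.21,0.8,0,0,0,0,-1, 0.21,0.8,0,0,0,0,-1, 0.21,0.8,0,0,0,0,-1, 0.21,0.8,0,0,0,0,-1, 0.21,0.75,0,0,0,0,-1, 0.12,0.35,0,0,0,0,-1, 0,0,0,0,0,0,-1, 0,0,0,0,0,0,-1]'
python3 - <<'E'
from h import *
goal(.6168,-.3325,.092,.162)
E
```

```text
clock: 28.7
tcp_pos: [0.4434, 0.0524, 0.1884]
eef_rot: [-0.0, 0.997, -0.08, -0.001]
contact_force: [-1.1, 0.8, 0.3]
grip_width: 0.0857
finger_force: 0.0
clock: 29.5
tcp_pos: [0.4438, 0.0524, 0.1894]
eef_rot: [-0.0, 0.997, -0.08, 0.0]
contact_force: [-0.3, 0.0, 3.5]
grip_width: 0.0088
finger_force: 60.0
clock: 30.3
tcp_pos: [0.4431, 0.0524, 0.3395]
eef_rot: [0.0, 0.997, 0.082, -0.0]
contact_force: [0.5, 0.7, -1.8]
grip_width: 0.0091
finger_force: 59.3
clock: 31.1
tcp_pos: [0.5433, -0.1729, 0.3388]
eef_rot: [-0.0, 0.997, 0.079, -0.0]
contact_force: [-0.1, 0.7, -1.6]
grip_width: 0.0092
finger_force: 59.3
clock: 31.9
tcp_pos: [0.6164, -0.3334, 0.3382]
eef_rot: [-0.001, 0.997, 0.08, -0.001]
contact_force: [-0.5, -0.3, -2.1]
grip_width: 0.0092
finger_force: 59.3
tcp [ 0.6164 -0.3334  0.3382] world d [ 0.0004  0.0009 -0.0912] turn shares [-0.0127  0.0111 -0.0219] shift shares in GOAL frame [ 0.014  -0.0213  2.2801] in present frame [ 0.017  -0.0179  2.2801]
```

```bash
python3 -m pendant '[0.01,-0.02,0.5,0,0,-0.02,-1, 0,0,0.6,0,0,0,-1, 0,0,0.4,0,0,0,-1, 0,0,0.2,0,0,0,-1, 0,0,0.2,0,0,0,-1, 0,0,0,0,0,0,-1, 0,0,0,0,0,0,-1, 0,0,0,0,0,0,-1]'
python3 - <<'E'
from h import *
goal(.6168,-.3325,.092,.162)
E
```

```text
clock: 32.7
tcp_pos: [0.6175, -0.3322, 0.2645]
eef_rot: [0.001, 0.997, 0.082, 0.001]
contact_force: [-0.6, 0.2, -1.5]
grip_width: 0.009
finger_force: 59.4
tcp [ 0.6175 -0.3322  0.2645] world d [-0.0007 -0.0003 -0.0175] turn shares [ 0.0135 -0.013   0.0134] shift shares in GOAL frame [-0.0188  0.0043  0.4371] in present frame [-0.0195  0.0036  0.4371]
```

```bash
python3 -m pendant '[0,0,0.15,0,0,0,-1, 0,0,0.12,0,0,0,-1, 0,0,0.08,0,0,0,-1, 0,0,0.06,0,0,0,-1, 0,0,0.02,0,0,0,-1, 0,0,0,0,0,0,-1, 0,0,0,0,0,0,-1, 0,0,0,0,0,0,-1]'
python3 - <<'E'
from h import *
goal(.6168,-.3325,.092,.162)
E
```

```text
clock: 33.5
tcp_pos: [0.6172, -0.332, 0.2475]
eef_rot: [-0.0, 0.997, 0.082, -0.0]
contact_force: [-3.3, 1.6, 5.0]
grip_width: 0.009
finger_force: 60.4
tcp [ 0.6172 -0.332   0.2475] world d [-0.0004 -0.0005 -0.0005] turn shares [-0.0033  0.0053  0.0149] shift shares in GOAL frame [-0.0125  0.0113  0.0137] in present frame [-0.0125  0.0113  0.0137]
```

Seated (z reached, light contact). Release, rise and check.

```bash
python3 -m pendant '[0,0,0,0,0,0,1, 0,0,0,0,0,0,1, 0,0,0,0,0,0,1, 0,0,0,0,0,0,1, 0,0,0,0,0,0,1, 0,0,0,0,0,0,1, 0,0,-0.4,0,0,0,1, 0,0,-0.8,0,0,0,1]';  python3 -m pendant '[0,0,-1,0,0,0,1, 0,0,-1,0,0,0,1, 0,0,-1,0,0,0,1, 0,0,0,0,0,0,1, 0,0,0,0,0,0,1, 0,0,0,0,0,0,1, 0,0,0,0,0,0,1, 0,0,0,0,0,0,1]'
python3 - <<'E'
from h import *
im=vision.read_camera("wrist")[:,:,::-1]; s=vision.read_camera("side")[:,:,::-1]
a=cv2.resize(im[110:310,200:440],(400,333),interpolation=cv2.INTER_CUBIC)
b=cv2.resize(s[230:330,310:430],(400,333),interpolation=cv2.INTER_CUBIC)
cv2.imwrite("pics/end.png",np.hstack([a,b])); print(ctrl.get_state()["tcp_pos"])
E
```

```text
clock: 34.3
tcp_pos: [0.6163, -0.3314, 0.2915]
eef_rot: [-0.002, 0.997, 0.082, -0.003]
contact_force: [0.1, -0.4, 0.7]
grip_width: 0.0855
finger_force: 0.0
clock: 35.1
tcp_pos: [0.617, -0.3319, 0.4119]
eef_rot: [-0.001, 0.997, 0.082, -0.001]
contact_force: [0.2, -0.3, 0.6]
grip_width: 0.0858
finger_force: 0.0
[ 0.6171 -0.3319  0.4126]
```

View pics/end.png

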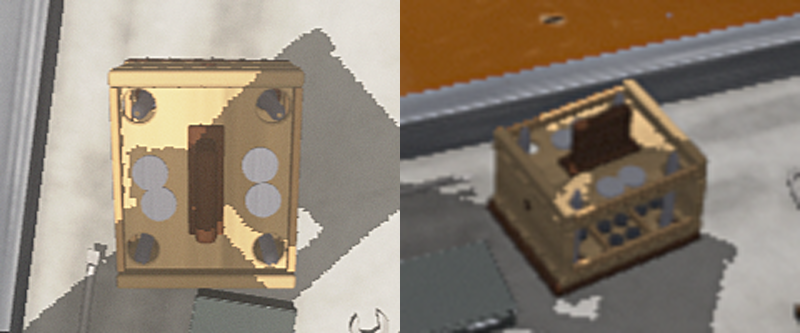

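The washer tray sits flat on the nut tray, with the post tips showing in all four holes at (140,103), (272,103), (143,248) and (270,248), and the side view shows the stack level.

```bash
python3 -c "
from cell import hand_in
print(hand_in())"
```

```text
the job is handed in; nothing more can be done
None
```

The job is handed in at about 35 s: the nut tray is fully down on the stand with the washer tray stacked on it, posts through all four holes of both; the bolt tray is flat and square on the board, within about 1 mm of centre; and I left the pliers, screwdriver and spanner alone.

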